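# Drive a gib-head taper key home between feed-wheel hub and shaft

## Task

Take the gib-head taper key out of the wooden rack and lower it (do not drop it) upright, tip first, into the keyway between hub and shaft with its tapered face towards the hub, let go of it, then press or tap on top of its head with the shut fingers until it is wedged tight. About 15 N down on its head makes it tight; stay below 25 N, or the hub splits. Leave the plain key in the rack and everything else on the bench where it is.

Things in the scene. Friction and masses are not known exactly. Their poses are not given: they have to be found in the camera images.
- hub_stand: Fixed feed-wheel stand, right half of the work, turned up to 0.5 rad: grey plate 110x110x12 mm, on it a round steel hub 84 mm across with a 36 mm bore, its top 72 mm above the bench, in the bore a dark shaft stub 32 mm across (top at 76 mm). Origin: hub axis at bench height; z up; +x from the axis through the keyway, a slot 19 mm wide (y) in the bore's +x side, 60 mm deep down to the plate.
- keyway (a point): Nominal middle of the keyway mouth, level with the hub's top (72 mm above the bench), 19 mm from the hub axis along hub +x; axes as hub_stand. The key goes in the gap here: on its +x side the hub's back wall, sloping 1:10, 7 mm from this point at the top and 1 mm at the base plate; on its -x side the shaft's upright flat, 6 to 8 mm from this point and differently every time.
- gib_key: Gib-head taper key, loose bright steel, 0.06 to 0.13 kg, upright on its tip in either rack socket, +x as the rack's. Origin: middle of the tip's underside; z up to the head. 16 mm wide (y). Shank 68 mm long: flat face at x = -5 mm, tapered face at x = +5 mm + z/10 (goes to hub +x); lowest 2 mm drawn in. Oiled, friction about 0.3 in the keyway: holds itself once wedged.
- key_head (a point): Centre of the top of the gib key's head, 94 mm above the tip, 5 mm to +x of the key's origin; axes as the key's. The head is a block 20 mm (key x = -5 to +15) by 16 mm (y), 68 to 94 mm above the tip. The key starts to wedge with its tip 30 to 50 mm below the hub's top, differently every time: feel for it. From there it goes less than 1 mm deeper under 15 N of push.
- plain_key: A plain straight key, loose steel bar 13x16x85 mm without a head, standing in the rack's other socket. Not wanted. Origin: middle of its underside.
- rack: Fixed light-wood rack block, 60 (x) x 130 (y) x 45 mm high, on the left half of the work, turned up to 0.4 rad. Origin: centre of its underside. Two sockets, 17x19 mm, 38 mm deep (floor 7 mm above the bench), 35 mm to either side of its middle along y.
- gauge_set: Bystander: five steel gauges in a beech cradle, 45x110x38 mm. Origin: centre of underside.
- tape_roll: Bystander: roll of brown tape lying flat, 72x77x18 mm. Origin: centre of underside.
- marker: Bystander: blue and white felt marker lying down, 136x18x18 mm. Origin: centre of underside.
- swab_jar: Bystander: clear jar of swabs, 53 mm across, 81 mm high. Origin: centre of underside.
There are look-alikes about, which are no part of the job. Of the things like the hub_stand, leave any that is blue or yellow; of the rest the larger one is meant.

How it is judged:
On the way, in this order (a step that is already met when the one before it is completed fails the run):
1. the key's tip is 10 mm down in the keyway (z of gib_key in the frame of keyway below -0.01 m and horizontal distance between gib_key and keyway below 0.008 m).
2. let go of and pressed tight from above: the fingers, above its head, touch it while it presses on the hub with more than 16 N (contact force between gib_key and hub_stand above 16 N and contact force between the fingers and gib_key above 3 N and z of gib_key in the frame of keyway below -0.025 m and z of the grasp point in the frame of key_head above 0.002 m).
At the end, for the whole second after the job is handed in: The gib key stands upright (within 0.05 rad) and straight (within 0.2 rad) in the keyway, its tip 25 to 59.5 mm below the hub's top and within 4 mm of the keyway's middle across its width, at rest and wedged by itself: it presses sideways on the hub with more than 16 N (z of gib_key in the frame of keyway between -0.0595 and -0.025 m and y of gib_key in the frame of keyway between -0.004 and 0.004 m and angle between gib_key's own z axis and vertical below 0.05 rad and angle between the x axis of gib_key and the x axis of hub_stand, either way round below 0.2 rad and contact force between gib_key and hub_stand above 16 N and linear speed of gib_key below 0.005 m/s); the robot touches nothing.
It fails at once if the key is overdriven: it presses on the hub with more than 42 N (contact force between gib_key and hub_stand above 42 N).
It fails at once if the key is dropped into the keyway: it falls there out of the hand faster than 0.4 m/s (horizontal distance between gib_key and keyway below 0.03 m and linear speed of gib_key above 0.4 m/s and contact force between the fingers and gib_key below 0.1 N).
It fails at once if the plain key is moved more than 20 mm (distance of plain_key from where it was at the start of the episode above 0.02 m).
It fails at once if the gauge set, tape roll, marker or swab jar is moved more than 30 mm (distance of any of gauge_set, tape_roll, marker, swab_jar from where it was at the start of the episode above 0.03 m).
It also fails if it takes over 59 s, if anything falls off the work surface, if the arm or the gripper's body presses on something with over 40 N, if the wrist force passes 120 N, or if a joint passes its speed limit or range.

## Robot

A 6-joint arm with a two-finger parallel gripper is mounted at the origin on a cart in front of the work surface, level with it; the furniture and walls round the work are solid. World frame = base frame: x ahead of the robot, y to its left, z up, the work surface at z = 0. Lengths are in m, angles in rad, forces in N, time in s.
With the tool pointing down it reaches from about 0.25 to 0.775 m from the base axis. Payload 4 kg.
Tool frame: the origin (TCP) lies on the centre line of the jaws, within the pads' length; the fingertips stand 25 mm ahead of it and the grasp point (between the pads) lies 6 mm ahead of it; z points along the fingers, y is the line along which they close (so a half turn about z gives the same grasp; the last joint's range is limited). The gripper opens to 94 mm and grips with 3 to 60 N. Pads are 16 mm wide; open, the fingers measure 119 mm over their backs; the gripper's body (75 mm by 177 mm) begins 78 mm behind the grasp point.
Start: joints at [1.142, 0.087, 1.371, -0, 1.684, -0.103], TCP at [0.176, 0.521, 0.231] pointing down, gripper open.
Joint ranges: [-3.1, 3.1], [-0.76, 2.03], [0.27, 2.55], [-1.08, 4.22], [0.17, 2.65], [-2.57, 2.57]. Speed limits (rad/s): [2.79, 2.79, 3.14, 3.14, 3.14, 3.14].

## Interface

Orientations are given as [roll, pitch, yaw] about the fixed x, y, z axes, in that order (R = Rz(yaw) Ry(pitch) Rx(roll)).
In Python, from bench import robot, imaging gives the robot as it stands. The module is installed in compiled form; this text tells all that it offers.
- The arm moves only by the tool drive_tool, never from a script. Its argument "series" is a list of rows, each a list of 3 entries, a list of its own where there are three numbers: the finger opening in m, from 0 to 0.094, then the shift along the tool's x, y, z in m, then the turn, a rotation vector about the tool's x, y, z in rad. A call has 1 to 5 rows; each row is the pose to reach, as a shift and turn from the pose commanded when the call began, along the tool's axes at that moment; what a row does not reach only later rows make up. A row lasts 1/8 s, in which the tool goes at most 62.5 mm and 10.7 degrees, less where a joint would pass 70% of its speed; a pose out of reach is approached as far as the arm can. A call with a gripper value outside its range is refused whole. The fingers move at their own pace and stop on an object; the grip force is fixed at half the most. Time passes only in rows, so rows that repeat a pose let the fingers close. It gives the time, the measured TCP pose, the force, the opening and the grip force at its end, in the units of the state.
- robot.get_obs(): the state, without advancing time (a new reading comes with each control period).
- imaging.snapshot(name): name is "scene" or "top"; returns the picture (480x640x3 uint8, red, green, blue); there is no depth.
- imaging.get_calibration(name): a dict with "intrinsics" (3x3 intrinsics, pixels), "k1" (the pictures are not rectified: a ray, as slopes to the right and down, at radius r is drawn at 1 + k1 r^2 times it, then the intrinsics apply), "position" and "rotation" of the camera in the world. Camera axes: x right, y up, looking along -z (the intrinsics and any distortion apply to the point x, -y, -z); pixel columns grow to the right and rows downward; lengths in m; the calibration is good to about 2 mm. A picture is of the moment at which its call begins. get_calibration takes no time and is no camera call.
- robot.close_job(): hands the job in; it is judged then, once.
The state is a dict: "time": time; "joint_positions": joint angles; "qvel": joint speeds; "joint_torque": joint torques, N m; "tool_pos": TCP position; "ee_rot": TCP orientation; "wrist_force": force on the tool from outside, world axes, zero at the start; "wrist_torque": the same for the moment, N m; "width": finger opening in m; "finger_force": force on a finger pad.
Only numpy, scipy, OpenCV 4.12 (cv2) and the standard library are available. Lean on these libraries where they do the work, as an engineer would, in place of code of your own. Each camera call takes 0.05 s, during which the arm holds its last target. There are 200 camera calls.

## Working session

There is one attempt and no reset: what is moved stays moved. The work goes in short steps, Python scripts to look and compute and a tool call to move; the robot and the scene stay as the last step left them, time stands still between calls to the robot, and variables do not carry over. Pictures are saved under pics/ and viewed, at most 10 in all, crops included, and the job is handed in when it is done.

Besides the shell and the picture viewer there is one more tool, called after "Emit:" as name([rows], argument=value, ...), one row to a line, values as JSON. drive_tool: Moves the arm, as the interface text tells. Its arguments: {"type":"object","properties":{"series":{"type":"array"}},"required":["series"]}

```bash
mkdir -p pics; cat > h.py <<'E'
import numpy as np, cv2
from bench import robot, imaging
def snap(n,f=None):
    im=imaging.snapshot(n)
    if f: cv2.imwrite('pics/'+f,im[:,:,::-1])
    return im
def ray(n,px):
    c=imaging.get_calibration(n);K=np.array(c['intrinsics'],float);k1=c['k1']
    p=np.atleast_2d(np.array(px,float))
    d=np.c_[(p[:,0]-K[0,2])/K[0,0],(p[:,1]-K[1,2])/K[1,1]]
    u=d.copy()
    for _ in range(20): u=d/(1+k1*(u**2).sum(1,keepdims=True))
    v=np.c_[u[:,0],-u[:,1],-np.ones(len(u))]
    return np.array(c['position'],float),v@np.array(c['rotation'],float).reshape(3,3).T
def onz(n,px,z):
    o,v=ray(n,px); return o+v*((z-o[2])/v[:,2])[:,None]
def proj(n,P):
    c=imaging.get_calibration(n);K=np.array(c['intrinsics'],float)
    q=(np.atleast_2d(P)-np.array(c['position']))@np.array(c['rotation'],float).reshape(3,3)
    u=np.c_[q[:,0]/-q[:,2],-q[:,1]/-q[:,2]]; u=u*(1+c['k1']*(u**2).sum(1,keepdims=True))
    return np.c_[u[:,0]*K[0,0]+K[0,2],u[:,1]*K[1,1]+K[1,2]]
E
python3 - <<'E'
from h import *
a=snap('scene','s1.png');b=snap('top','t1.png')
for n in('scene','top'): print(imaging.get_calibration(n))
print(robot.get_obs())
E
```

```text
{'intrinsics': array([[442.35576014,   0.        , 322.22469567],
       [  0.        , 442.35576014, 238.69339643],
       [  0.        ,   0.        ,   1.        ]]), 'k1': -0.023049187069137562, 'position': array([0.09636978, 0.31639372, 0.74376765]), 'rotation': array([ 0.73450007, -0.01463249, -2.33182756])}
{'intrinsics': array([[538.49858739,   0.        , 310.76767955],
       [  0.        , 538.49858739, 246.1977104 ],
       [  0.        ,   0.        ,   1.        ]]), 'k1': -0.06962043279090036, 'position': array([ 0.42406475, -0.1032991 ,  1.25543495]), 'rotation': array([ 0.10685866, -0.0133541 , -1.56759744])}
{'time': 0.1, 'joint_positions': array([ 1.14194013e+00,  8.78594065e-02,  1.37206527e+00,  1.97908495e-07,
        1.68362797e+00, -1.03096378e-01]), 'qvel': array([-0.00130122,  0.00017245, -0.0026578 ,  0.00146195, -0.00015856,
        0.00080635]), 'joint_torque': array([ 1.93626438e-03, -3.41252768e+01, -3.03301513e+01,  7.18628406e-02,
        3.04784894e-02, -1.10131496e-04]), 'tool_pos': array([0.17583241, 0.5206671 , 0.22945225]), 'ee_rot': array([-3.13964309e+00, -2.01905980e-04,  2.81583267e+00]), 'wrist_force': array([0.98779617, 0.12004168, 0.14616081]), 'wrist_torque': array([-0.01358449, -0.01662257,  0.04662495]), 'finger_force': 0.0, 'width': 0.0939540738722207}
```

View pics/s1.png

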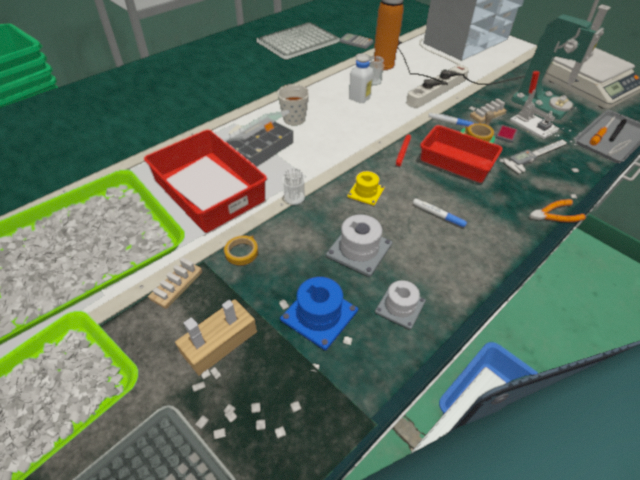

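View pics/t1.png

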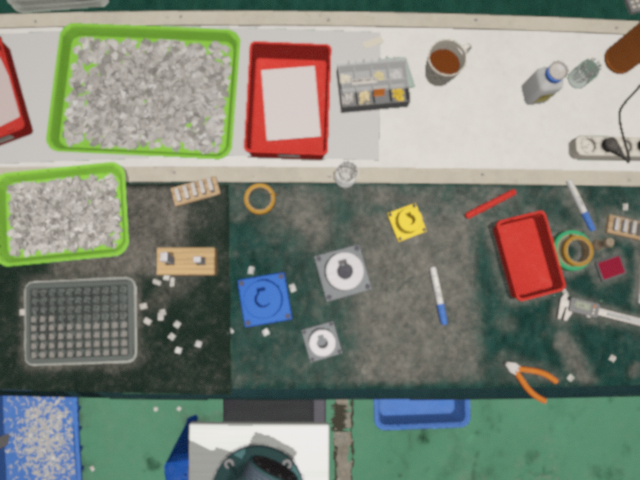

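Top view: the rack is at (186,261) with two keys, at (166,258) and (197,260). Hub candidates are blue (265,300), yellow (407,221), large grey (343,272) and small grey (322,341). I choose the large grey one. Next, a close crop to check the keys and the hub slot.

```bash
python3 - <<'E'
import re
s=open('h.py').read()
s=s.replace("np.array(c['rotation'],float).reshape(3,3)","Rm(c)")
s=s.replace("def snap","from scipy.spatial.transform import Rotation as Ro\ndef Rm(c): return Ro.from_euler('xyz',c['rotation']).as_matrix()\ndef snap",1)
open('h.py','w').write(s)
from h import *
a=cv2.imread('pics/s1.png');b=cv2.imread('pics/t1.png')
f=lambda im,x,y,w,h:cv2.resize(im[y:y+h,x:x+w],(400,300),interpolation=cv2.INTER_CUBIC)
cv2.imwrite('pics/c1.png',np.vstack([np.hstack([f(a,170,290,100,75),f(a,315,205,100,75)]),np.hstack([f(b,146,230,80,60),f(b,303,240,80,60)])]))
print(proj('top',[.176,.521,.23]),onz('top',[[166,258],[197,260],[343,272]],0.08),onz('scene',[[193,330],[229,307],[362,235]],.08))
E
```

```text
[[-25.09200174 431.88340065]] [[ 0.52270168  0.19892038  0.08      ]
 [ 0.51865366  0.13050666  0.08      ]
 [ 0.49378647 -0.18927049  0.08      ]] [[ 0.52174451  0.2013163   0.08      ]
 [ 0.51803939  0.12934562  0.08      ]
 [ 0.47589855 -0.17063501  0.08      ]]
```

View pics/c1.png

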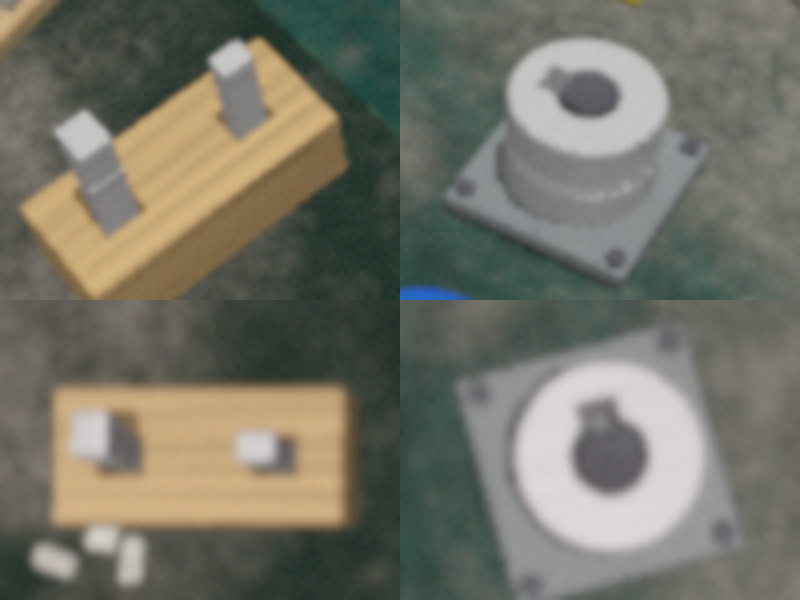

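```bash
cat > m.py <<'E'
from h import *
def rect(n,mask,z):
    cs,_=cv2.findContours(mask.astype(np.uint8),0,1); c=max(cs,key=cv2.contourArea)
    P=onz(n,c[:,0,:],z)[:,:2]
    r=cv2.minAreaRect((P*1000).astype(np.float32)); return np.round(r[0],1),np.round(r[1],1),round(r[2],1),P
def win(im,x,y,w,h):
    m=np.zeros(im.shape[:2],bool); m[y:y+h,x:x+w]=1; return m
for n,f,rk,gb,pl,hb in(('top','t1',(150,240,72,42),(158,248,16,20),(192,254,12,12),(312,240,64,66)),('scene','s1',(172,295,90,80),(182,314,20,22),(220,298,14,16),(335,208,55,45))):
    im=cv2.imread(f'pics/{f}.png')[:,:,::-1].astype(int); g=im.sum(2)/3; hsv=cv2.cvtColor(im.astype(np.uint8),cv2.COLOR_RGB2HSV)
    wood=(hsv[...,1]>70)&(hsv[...,0]<25)&(hsv[...,2]>165)&win(im,*rk)
    wood=cv2.morphologyEx(wood.astype(np.uint8),3,np.ones((9,9)))
    print(n,'rack',rect(n,wood,.045)[:3])
    for nm,w,z in(('gib',gb,.101),('plain',pl,.092)):
        sel=win(im,*w)&(hsv[...,1]<45); mx=np.percentile(g[sel],97)
        print(nm,mx,rect(n,sel&(g>mx-28),z)[:3])
    sel=win(im,*hb); mx=np.percentile(g[sel],95); ring=(sel&(g>mx-38)).astype(np.uint8)
    _,_,_,P=rect(n,ring,.072)
    H=cv2.convexHull((P*1e3).astype(np.float32)); (cx,cy),ax,_=cv2.fitEllipse(H); c=np.array([cx,cy])/1e3
    print('hub',c,ax)
    yy,xx=np.where(sel&(g<mx-60)); Q=onz(n,np.c_[xx,yy],.072)[:,:2]-c; r=np.hypot(*Q.T)
    k=(r>.0205)&(r<.0255); ang=np.arctan2(Q[k,1],Q[k,0]); print('slot ang',np.median(ang),ang.mean(),ang.std(),k.sum())
E
python3 m.py
```

```text
top rack (array([519.2, 164. ]), array([ 58.9, 129.8]), 0.3)
gib 208.40666666666667 (array([525.2, 200.2]), array([17.6, 13. ]), 1.8)
plain 208.56 (array([520.9, 130.4]), array([10.9, 13.2]), 0.3)
hub [ 0.49711203 -0.19364513] (82.24372863769531, 82.74889373779297)
slot ang 0.26989757927822833 0.2913145939270842 0.2140944532648572 15
scene rack (array([517.2, 166.4]), array([ 60. , 129.5]), 0.2)
gib 197.54333333333332 (array([522. , 201.5]), array([14.7, 18.8]), 89.3)
plain 197.84333333333333 (array([517.2, 131. ]), array([11.6, 13.8]), 1.4)
hub [ 0.49390817 -0.18946353] (82.40086364746094, 83.475830078125)
slot ang 0.2323985458355329 0.24292368839785633 0.15978444161694896 7
```

```bash
cat >> h.py <<'E'
def go(x,y,z,yaw):
    o=robot.get_obs();R=Ro.from_euler('xyz',o['ee_rot']);T=Ro.from_euler('xyz',[np.pi,0,yaw])
    print('pos',o['tool_pos'],'rot',o['ee_rot'],'w',o['width'],'F',o['wrist_force'],'t',o['time'])
    print('shift mm',np.round(R.inv().apply(np.array([x,y,z])-o['tool_pos'])*1e3,1),'rot',np.round((R.inv()*T).as_rotvec(),3))
E
python3 - <<'E'
from h import *
go(.521,.2,.17,np.pi)
# plate edges, top view
im=cv2.imread('pics/t1.png')
g=cv2.cvtColor(im,cv2.COLOR_BGR2HSV); 
c=im[240:304,311:376].astype(int); m=((c.sum(2)/3>95)&(abs(c[...,0]-c[...,2])<40)).astype(np.uint8)
m=cv2.morphologyEx(m,2,np.ones((3,3)))
cs,_=cv2.findContours(m,0,1);k=max(cs,key=cv2.contourArea)[:,0,:]+[311,240]
P=onz('top',k,.012)[:,:2]*1e3;print(cv2.minAreaRect(P.astype(np.float32)))
E
```

```text
pos [0.17583241 0.5206671  0.22945225] rot [-3.13964309e+00 -2.01905980e-04  2.81583267e+00] w 0.0939540738722207 F [0.98779617 0.12004168 0.14616081] t 0.1
shift mm [-429.6 -193.2   59.7] rot [-0.002 -0.001 -0.326]
((499.5262756347656, -198.21551513671875), (146.17422485351562, 142.2198028564453), 0.09823845326900482)
```

Emit:
drive_tool([
  [0.05,[-0.05,-0.022,0],[0,0,-0.16]],
  [0.05,[-0.1,-0.045,0],[0,0,-0.326]],
  [0.05,[-0.15,-0.067,0.01],[0,0,-0.326]],
  [0.05,[-0.2,-0.09,0.02],[0,0,-0.326]],
  [0.05,[-0.25,-0.112,0.03],[0,0,-0.326]],
])

```text
time: 0.72
tool_pos: [0.3779, 0.3335, 0.1998]
ee_rot: [-3.141, -0.0, -3.141]
wrist_force: [0.8, 0.6, 0.3]
width: 0.0507
finger_force: 0.0
```

```bash
python3 - <<'E'
from h import *
go(.521,.2,.17,np.pi)
im=cv2.imread('pics/t1.png')
c=cv2.cvtColor(im,cv2.COLOR_BGR2HSV)
# plate: blurred grey level classes
for nm,p in(('plate',(327,262)),('plate2',(362,290)),('bench',(300,255)),('bench2',(385,290)),('ring',(330,272))): print(nm,im[p[1],p[0]],c[p[1],p[0]])
E
```

```text
pos [0.37787596 0.33346594 0.19977181] rot [-3.14146472e+00 -4.05544670e-04 -3.14125470e+00] w 0.05067332451663787 F [0.76505957 0.62407482 0.25681151] t 0.725
shift mm [-143.1 -133.5   29.7] rot [-0. -0.  0.]
plate [137 137 140] [  0   5 140]
plate2 [146 146 145] [ 90   2 146]
bench [71 79 60] [77 61 79]
bench2 [90 98 99] [27 23 99]
ring [214 214 219] [  0   6 219]
```

Emit:
drive_tool([
  [0.05,[-0.04,-0.04,0.01],[0,0,0]],
  [0.05,[-0.08,-0.08,0.02],[0,0,0]],
  [0.05,[-0.12,-0.12,0.03],[0,0,0]],
  [0.05,[-0.143,-0.133,0.03],[0,0,0]],
  [0.05,[-0.143,-0.133,0.03],[0,0,0]],
])

```text
time: 1.35
tool_pos: [0.5208, 0.2005, 0.1693]
ee_rot: [-3.141, -0.002, 3.139]
wrist_force: [-1.2, 0.1, 0.0]
width: 0.0499
finger_force: 0.0
```

```bash
python3 - <<'E'
from h import *
go(.521,.2,.094,np.pi)
im=cv2.imread('pics/t1.png').astype(int)
s=im.max(2)-im.min(2); m=np.zeros((480,640),np.uint8); m[236:308,308:380]=((im.sum(2)/3>118)&(s<16))[236:308,308:380]
m=cv2.morphologyEx(m,2,np.ones((5,5)))
cs,_=cv2.findContours(m,0,1);k=max(cs,key=cv2.contourArea)[:,0,:]
P=onz('top',k,.012)[:,:2]*1e3;print(cv2.minAreaRect(P.astype(np.float32)))
a=snap('scene','s2.png')[240:390,120:320,::-1];b=snap('top','t2.png')[210:310,110:240,::-1]
cv2.imwrite('pics/c2.png',np.hstack([cv2.resize(a,(400,300)),cv2.resize(b,(390,300))]))
E
```

```text
pos [0.52082545 0.20054499 0.16932336] rot [-3.14115689e+00 -1.93063978e-03  3.13866535e+00] w 0.04989202200119306 F [-1.16112638  0.08224848  0.02040135] t 1.35
shift mm [-0.3 -0.5 75.3] rot [-0.    -0.002 -0.003]
((497.0171813964844, -194.23768615722656), (108.62727355957031, 110.36405181884766), 14.589741706848145)
```

View pics/c2.png

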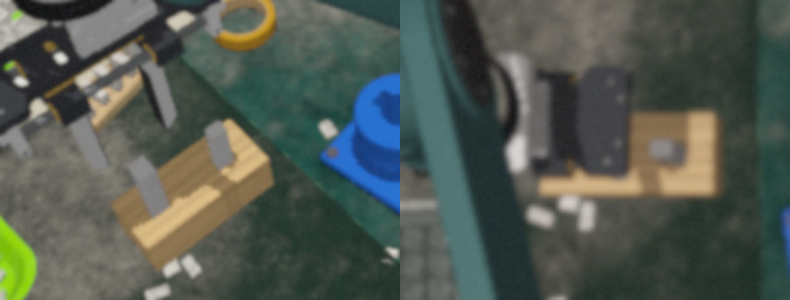

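The view shows the open fingers straddling the gib key in the left socket, and the plain key is clear of them. I'll go down and close.

Emit:
drive_tool([
  [0.05,[-0.001,0,0.035],[0,0,0]],
  [0.05,[-0.001,0,0.06],[0,0,0]],
  [0.05,[-0.001,0,0.075],[0,0,0]],
  [0.05,[-0.001,0,0.075],[0,0,0]],
  [0.05,[-0.001,0,0.075],[0,0,0]],
])

```text
time: 2.08
tool_pos: [0.5216, 0.2026, 0.0968]
ee_rot: [3.141, 0.002, -3.141]
wrist_force: [-0.3, -0.0, 0.0]
width: 0.05
finger_force: 0.0
```

Emit:
drive_tool([
  [0.03,[0,0,0],[0,0,0]],
  [0.02,[0,0,0],[0,0,0]],
  [0.01,[0,0,0],[0,0,0]],
  [0.005,[0,0,0],[0,0,0]],
  [0.005,[0,0,0],[0,0,0]],
])

```text
time: 2.7
tool_pos: [0.5212, 0.202, 0.0957]
ee_rot: [3.141, 0.0, -3.141]
wrist_force: [-0.3, -1.0, 1.1]
width: 0.016
finger_force: 30.0
```

Emit:
drive_tool([
  [0.005,[0,0,-0.02],[0,0,0]],
  [0.005,[0,0,-0.045],[0,0,0]],
  [0.005,[0,0,-0.075],[0,0,0]],
  [0.005,[0,0,-0.1],[0,0,0]],
  [0.005,[0,0,-0.105],[0,0,0]],
])

```text
time: 3.32
tool_pos: [0.5219, 0.2022, 0.2024]
ee_rot: [3.141, 0.004, -3.141]
wrist_force: [0.5, -0.2, -0.4]
width: 0.0161
finger_force: 30.0
```

```bash
python3 - <<'E'
from h import *
a=snap('scene','s3.png')
d=np.array([.0185*np.cos(.2546),.0185*np.sin(.2546)])
h=np.array([.4955,-.192])+d+.005*np.array([np.cos(.2546),np.sin(.2546)])
print(h,np.arctan2(h[1],h[0])); go(h[0],h[1],.20,np.pi+.2546)
for i in range(4):
  snap('scene');o=robot.get_obs();print(o['tool_pos'],o['ee_rot'],o['wrist_force'])
E
```

```text
[ 0.51824246 -0.18608133] -0.344725217363211
pos [0.52159373 0.20211968 0.20169328] rot [ 3.14088528e+00  2.24189468e-03 -3.14143204e+00] w 0.015906587795482634 F [-0.60655306  0.15557245 -0.01773868] t 3.375
shift mm [   3.4 -388.2    1.4] rot [ 0.     0.002 -0.254]
[0.52112019 0.20196564 0.20034999] [ 3.14147736e+00  2.34679315e-04 -3.14144159e+00] [-0.08130933  0.0379219  -0.99536835]
[0.52066038 0.20186938 0.1993589 ] [-3.14122530e+00 -1.52948914e-03 -3.14137071e+00] [-1.36594123  0.21618031 -1.08652076]
[0.520407   0.20179306 0.19881699] [-3.14092721e+00 -2.62371492e-03 -3.14139015e+00] [-0.11971588  0.01442746 -1.67013165]
[0.52033492 0.20177352 0.19866467] [-3.14085177e+00 -2.97452821e-03 -3.14139364e+00] [-0.70128913 -0.00839599 -1.20950618]
```

Emit:
drive_tool([
  [0.005,[0.001,-0.045,0],[0,0,-0.06]],
  [0.005,[0.001,-0.095,0],[0,0,-0.12]],
  [0.005,[0.002,-0.145,0],[0,0,-0.18]],
  [0.005,[0.002,-0.195,0],[0,0,-0.22]],
  [0.005,[0.002,-0.245,0],[0,0,-0.254]],
])

```text
time: 4.2
tool_pos: [0.5184, -0.0444, 0.1991]
ee_rot: [3.141, -0.002, -2.886]
wrist_force: [1.0, 0.4, -1.1]
width: 0.016
finger_force: 30.0
```

```bash
python3 - <<'E'
from h import *
go(.5182,-.186,.20,np.pi+.2546)
E
```

```text
pos [ 0.51835795 -0.04444026  0.19909001] rot [ 3.14058150e+00 -1.77199204e-03 -2.88608603e+00] w 0.01598240295680569 F [ 1.0473773   0.4486762  -1.14559734] t 4.2
shift mm [  35.9 -136.9   -1. ] rot [ 0.001 -0.002  0.001]
```

Emit:
drive_tool([
  [0.005,[0.013,-0.05,0],[0,0,0]],
  [0.005,[0.025,-0.095,0],[0,0,0]],
  [0.005,[0.033,-0.128,0],[0,0,0]],
  [0.005,[0.036,-0.137,0],[0,0,0]],
  [0.005,[0.036,-0.137,0],[0,0,0]],
])

```text
time: 4.82
tool_pos: [0.5184, -0.1843, 0.1995]
ee_rot: [3.14, -0.001, -2.888]
wrist_force: [0.2, -0.1, -0.9]
width: 0.0157
finger_force: 30.0
```

```bash
python3 - <<'E'
from h import *
for i in range(4): a=snap('scene')
cv2.imwrite('pics/s4.png',a[:,:,::-1])
b=snap('top','t4.png')
go(.5182,-.186,.20,np.pi+.2546)
f=lambda im,x,y,w,h,s:cv2.resize(im[y:y+h,x:x+w,::-1],s,interpolation=cv2.INTER_CUBIC)
cv2.imwrite('pics/c4.png',np.hstack([f(a,310,160,100,125,(480,600)),f(b,303,222,80,100,(320,400))] if 0 else [f(a,310,160,100,125,(480,600)),f(b,303,222,60,120,(300,600))]))
E
```

```text
pos [ 0.51888169 -0.18341307  0.20052668] rot [ 3.14131196e+00  2.32700946e-04 -2.88561812e+00] w 0.015826958588733862 F [-0.54639861  0.42470832 -1.18296936] t 5.075
shift mm [ 1.3 -2.3  0.5] rot [0.    0.    0.001]
```

View pics/c4.png

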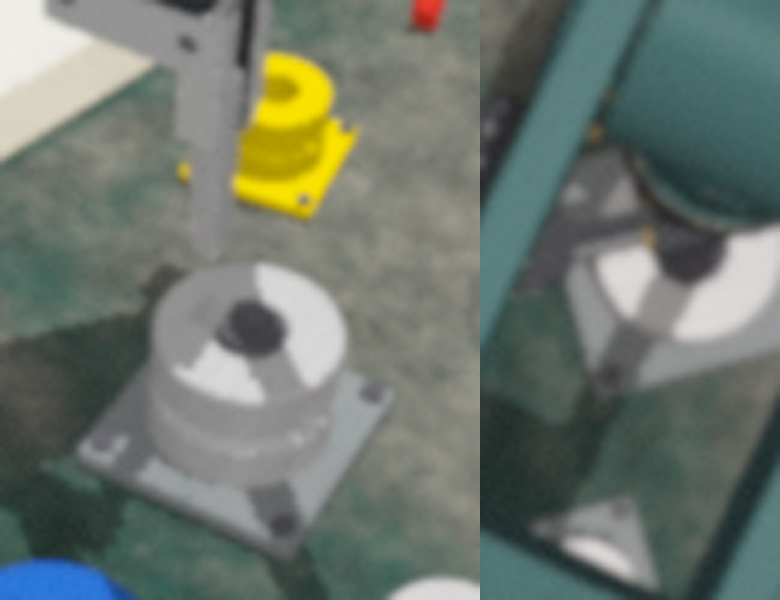

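The key hangs upright over the hub, its tip near scene pixel (353,213) and the slot shaded behind the bore at about (353,222). I'll go lower, then measure tip against slot in the scene view.

Emit:
drive_tool([
  [0.005,[0.001,-0.002,0.012],[0,0,0]],
  [0.005,[0.001,-0.002,0.024],[0,0,0]],
  [0.005,[0.001,-0.002,0.024],[0,0,0]],
  [0.005,[0.001,-0.002,0.024],[0,0,0]],
])

```text
time: 5.58
tool_pos: [0.5182, -0.1868, 0.1762]
ee_rot: [3.141, -0.0, -2.887]
wrist_force: [-0.6, 0.1, -1.4]
width: 0.0158
finger_force: 30.0
```

```bash
python3 - <<'E'
from h import *
A=[]
for i in range(6): A.append(snap('scene').astype(np.float32))
o=robot.get_obs(); a=np.mean(A[2:],0).astype(np.uint8); cv2.imwrite('pics/s5.png',a[:,:,::-1])
go(.5182,-.186,.1765,np.pi+.2546)
# predicted key tip/edges drawn from pose (tip offset .088, TCP 5mm +x of key origin)
yw=o['ee_rot'][2]+np.pi; ex=np.array([np.cos(yw),np.sin(yw),0]);ey=np.array([-ex[1],ex[0],0])
k=o['tool_pos']-ex*.005-[0,0,.0885]
pts=[k-.005*ex+.008*ey,k-.005*ex-.008*ey,k+.005*ex+.008*ey]
q=proj('scene',np.array(pts+[p+[0,0,.05] for p in pts]));print(np.round(q,1))
s=8;x0,y0=330,185
c=cv2.resize(a[y0:y0+75,x0:x0+80,::-1],None,fx=s,fy=s,interpolation=cv2.INTER_CUBIC)
for p in q[:3]: cv2.circle(c,tuple(int(v) for v in (p-[x0,y0]+.5)*s),3,(0,0,255),-1)
# slot predicted from scene hub estimate
hc=np.array([.4939,-.1895,.072]);e=np.array([np.cos(.2546),np.sin(.2546),0]);f=np.array([-e[1],e[0],0])
for w in(hc+.026*e+.0095*f,hc+.026*e-.0095*f,hc+.0155*e+.0095*f,hc+.0155*e-.0095*f):
    p=proj('scene',w)[0]; cv2.circle(c,tuple(int(v) for v in (p-[x0,y0]+.5)*s),3,(0,255,0),-1)
cv2.imwrite('pics/c5.png',c)
E
```

```text
pos [ 0.51846251 -0.18696475  0.17685835] rot [-3.14118142e+00  6.40921950e-04 -2.88738713e+00] w 0.015612297735921602 F [ 0.14603217 -0.32813686 -1.81011914] t 5.875
shift mm [0.  1.  0.4] rot [-0.     0.001 -0.   ]
[[355.1 221.5]
 [358.8 216.9]
 [350.9 219.7]
 [356.8 204. ]
 [360.7 199.4]
 [352.4 202.1]]
```

View pics/c5.png

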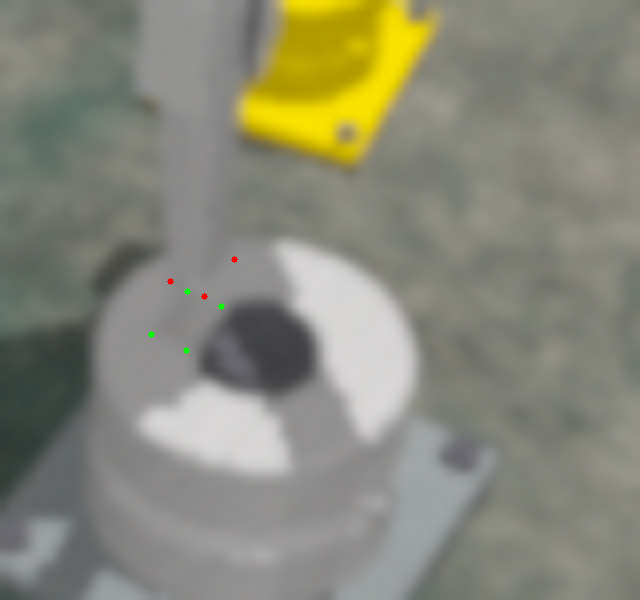

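```bash
python3 - <<'E'
from h import *
A=cv2.imread('pics/s5.png');B=cv2.imread('pics/s1.png')
o=[]
for im in(A,B):
    c=cv2.cvtColor(im,cv2.COLOR_BGR2GRAY)[203:243,338:368].astype(float)
    c=np.clip((c-60)/(170-60)*255,0,255).astype(np.uint8)
    c=cv2.resize(c,None,fx=13,fy=13,interpolation=cv2.INTER_CUBIC)
    for i in range(0,30,5): cv2.putText(c,str(338+i),(i*13,10),0,.35,255);c[::4,int((i+.5)*13)]=255
    for i in range(2,40,5): cv2.putText(c,str(203+i),(0,int((i+.5)*13)),0,.35,255);c[int((i+.5)*13),::4]=255
    o.append(c)
cv2.imwrite('pics/c6.png',np.hstack(o))
E
```

```text
(no output)
```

View pics/c6.png

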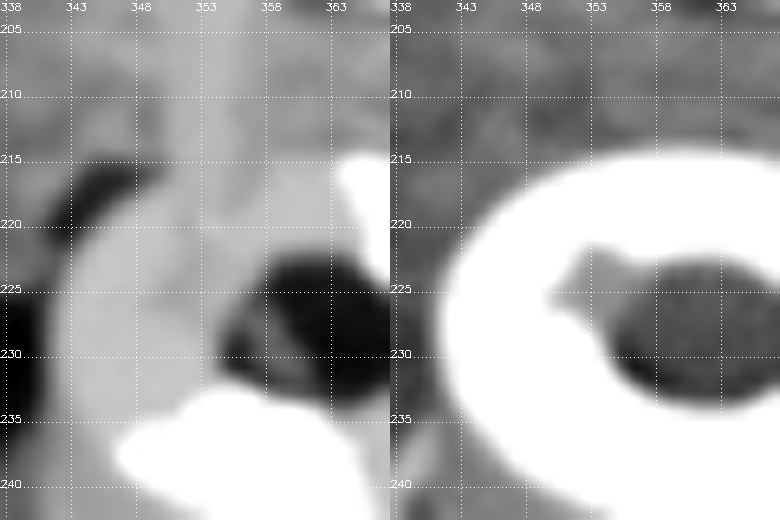

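Emit:
drive_tool([
  [0.005,[0.0007,0.0033,0.004],[0,0,0]],
  [0.005,[0.0007,0.0033,0.009],[0,0,0]],
  [0.005,[0.0007,0.0033,0.014],[0,0,0]],
  [0.005,[0.0007,0.0033,0.014],[0,0,0]],
  [0.005,[0.0007,0.0033,0.014],[0,0,0]],
])

```text
time: 6.5
tool_pos: [0.5168, -0.1839, 0.1624]
ee_rot: [3.142, 0.0, -2.887]
wrist_force: [-0.2, -0.8, -1.5]
width: 0.0157
finger_force: 30.0
```

Emit:
drive_tool([
  [0.005,[0,0,0.001],[0,0,0]],
  [0.005,[0,0,0.002],[0,0,0]],
  [0.005,[0,0,0.003],[0,0,0]],
  [0.005,[0,0,0.003],[0,0,0]],
])

```text
time: 7.0
tool_pos: [0.5167, -0.1838, 0.1593]
ee_rot: [3.141, -0.0, -2.887]
wrist_force: [0.1, 0.4, -1.1]
width: 0.0157
finger_force: 30.0
```

Emit:
drive_tool([
  [0.005,[0,0,0.001],[0,0,0]],
  [0.005,[0,0,0.002],[0,0,0]],
  [0.005,[0,0,0.003],[0,0,0]],
  [0.005,[0,0,0.004],[0,0,0]],
  [0.005,[0,0,0.004],[0,0,0]],
])

```text
time: 7.62
tool_pos: [0.5168, -0.1841, 0.1554]
ee_rot: [-3.141, 0.0, -2.888]
wrist_force: [0.4, -0.8, -0.8]
width: 0.0156
finger_force: 30.0
```

Emit:
drive_tool([
  [0.005,[0,0,0.001],[0,0,0]],
  [0.005,[0,0,0.002],[0,0,0]],
  [0.005,[0,0,0.003],[0,0,0]],
  [0.005,[0,0,0.004],[0,0,0]],
  [0.005,[0,0,0.004],[0,0,0]],
])

```text
time: 8.25
tool_pos: [0.5168, -0.1841, 0.1514]
ee_rot: [-3.141, 0.0, -2.888]
wrist_force: [0.9, -1.8, -0.5]
width: 0.0156
finger_force: 30.0
```

Emit:
drive_tool([
  [0.005,[0,-0.0005,0.001],[0,0,0]],
  [0.005,[0,-0.0008,0.002],[0,0,0]],
  [0.005,[0,-0.0008,0.0035],[0,0,0]],
  [0.005,[0,-0.0008,0.005],[0,0,0]],
  [0.005,[0,-0.0008,0.005],[0,0,0]],
])

```text
time: 8.88
tool_pos: [0.5168, -0.1843, 0.1461]
ee_rot: [3.141, -0.0, -2.887]
wrist_force: [-0.0, -0.7, -1.3]
width: 0.0158
finger_force: 30.0
```

Emit:
drive_tool([
  [0.005,[0,-0.0003,0.0015],[0,0,0]],
  [0.005,[0,-0.0003,0.003],[0,0,0]],
  [0.005,[0,-0.0003,0.0045],[0,0,0]],
  [0.005,[0,-0.0003,0.006],[0,0,0]],
  [0.005,[0,-0.0003,0.006],[0,0,0]],
])

```text
time: 9.5
tool_pos: [0.5169, -0.1848, 0.1402]
ee_rot: [3.141, -0.0, -2.887]
wrist_force: [-0.5, 0.4, -1.1]
width: 0.016
finger_force: 30.0
```

Emit:
drive_tool([
  [0.005,[0,0,0.0015],[0,0,0]],
  [0.005,[0,0,0.003],[0,0,0]],
  [0.005,[0,0,0.0045],[0,0,0]],
  [0.005,[0,0,0.006],[0,0,0]],
  [0.005,[0,0,0.006],[0,0,0]],
])

```text
time: 10.12
tool_pos: [0.5165, -0.185, 0.1341]
ee_rot: [3.141, -0.001, -2.887]
wrist_force: [-1.8, -1.1, -2.1]
width: 0.0159
finger_force: 30.0
```

Emit:
drive_tool([
  [0.005,[0.0004,0,0.001],[0,0,0]],
  [0.005,[0.0006,0,0.002],[0,0,0]],
  [0.005,[0.0006,0,0.003],[0,0,0]],
  [0.005,[0.0006,0,0.003],[0,0,0]],
])

```text
time: 10.62
tool_pos: [0.5162, -0.1851, 0.1313]
ee_rot: [3.141, -0.001, -2.887]
wrist_force: [-3.3, -1.3, -1.4]
width: 0.0159
finger_force: 30.0
```

Emit:
drive_tool([
  [0.005,[0.0005,0,0],[0,0,0]],
  [0.005,[0.001,0,0.001],[0,0,0]],
  [0.005,[0.001,0,0.002],[0,0,0]],
  [0.005,[0.001,0,0.002],[0,0,0]],
])

```text
time: 11.12
tool_pos: [0.5158, -0.1852, 0.1294]
ee_rot: [3.142, 0.001, -2.887]
wrist_force: [-1.5, -0.2, -0.9]
width: 0.0158
finger_force: 30.0
```

Emit:
drive_tool([
  [0.005,[0.0004,0,0.001],[0,0,0]],
  [0.005,[0.0006,0,0.002],[0,0,0]],
  [0.005,[0.0006,0,0.003],[0,0,0]],
  [0.005,[0.0006,0,0.003],[0,0,0]],
])

```text
time: 11.62
tool_pos: [0.515, -0.1854, 0.1264]
ee_rot: [3.141, 0.0, -2.887]
wrist_force: [-0.4, -1.1, -1.2]
width: 0.0156
finger_force: 30.0
```

Emit:
drive_tool([
  [0.005,[0.0002,0,0.001],[0,0,0]],
  [0.005,[0.0002,0,0.002],[0,0,0]],
  [0.005,[0.0003,0,0.003],[0,0,0]],
  [0.005,[0.0003,0,0.003],[0,0,0]],
])

```text
time: 12.12
tool_pos: [0.5145, -0.1855, 0.1233]
ee_rot: [3.141, -0.0, -2.887]
wrist_force: [0.4, -0.5, -1.8]
width: 0.0157
finger_force: 30.0
```

Emit:
drive_tool([
  [0.005,[0.0002,0,0.001],[0,0,0]],
  [0.005,[0.0002,0,0.002],[0,0,0]],
  [0.005,[0.0002,0,0.003],[0,0,0]],
  [0.005,[0.0002,0,0.003],[0,0,0]],
])

```text
time: 12.62
tool_pos: [0.5144, -0.1855, 0.1203]
ee_rot: [3.141, 0.0, -2.887]
wrist_force: [0.9, 0.8, -0.1]
width: 0.0161
finger_force: 30.0
```

Emit:
drive_tool([
  [0.005,[0,0,0.0007],[0,0,0]],
  [0.005,[0,0,0.0015],[0,0,0]],
  [0.005,[0,0,0.0015],[0,0,0]],
  [0.005,[0,0,0.0015],[0,0,0]],
])

```text
time: 13.12
tool_pos: [0.5144, -0.1856, 0.1189]
ee_rot: [3.141, 0.0, -2.887]
wrist_force: [0.9, 0.5, -0.6]
width: 0.0161
finger_force: 30.0
```

Emit:
drive_tool([
  [0.005,[0,0,0.0007],[0,0,0]],
  [0.005,[0,0,0.0015],[0,0,0]],
  [0.005,[0,0,0.002],[0,0,0]],
  [0.005,[0,0,0.002],[0,0,0]],
])

```text
time: 13.62
tool_pos: [0.5144, -0.1855, 0.1169]
ee_rot: [3.141, 0.0, -2.887]
wrist_force: [0.6, -0.0, 0.1]
width: 0.016
finger_force: 30.0
```

Emit:
drive_tool([
  [0.005,[0,0,0.0007],[0,0,0]],
  [0.005,[0,0,0.0015],[0,0,0]],
  [0.005,[0,0,0.002],[0,0,0]],
  [0.005,[0,0,0.002],[0,0,0]],
])

```text
time: 14.12
tool_pos: [0.5144, -0.1856, 0.1151]
ee_rot: [-3.142, 0.0, -2.887]
wrist_force: [-0.3, -0.3, -0.5]
width: 0.0157
finger_force: 30.0
```

Emit:
drive_tool([
  [0.005,[0,0,0.0007],[0,0,0]],
  [0.005,[0,0,0.0015],[0,0,0]],
  [0.005,[0,0,0.002],[0,0,0]],
  [0.005,[0,0,0.002],[0,0,0]],
])

```text
time: 14.62
tool_pos: [0.5144, -0.1858, 0.1137]
ee_rot: [-3.141, 0.0, -2.887]
wrist_force: [-3.7, -0.0, 5.5]
width: 0.016
finger_force: 30.0
```

Emit:
drive_tool([
  [0.025,[0,0,0],[0,0,0]],
  [0.04,[0,0,0],[0,0,0]],
  [0.04,[0,0,0],[0,0,0]],
])

```text
time: 15.0
tool_pos: [0.5144, -0.1854, 0.1125]
ee_rot: [3.141, -0.0, -2.887]
wrist_force: [-0.1, -0.0, -0.3]
width: 0.0391
finger_force: 0.0
```

Emit:
drive_tool([
  [0.04,[0,0,-0.02],[0,0,0]],
  [0.04,[0,0,-0.04],[0,0,0]],
  [0.03,[0,0,-0.05],[0,0,0]],
  [0.0,[0,0,-0.05],[0,0,0]],
  [0.0,[0,0,-0.05],[0,0,0]],
])

```text
time: 15.62
tool_pos: [0.514, -0.1853, 0.1619]
ee_rot: [3.14, -0.001, -2.887]
wrist_force: [-0.3, -0.2, -0.2]
width: 0.0135
finger_force: 0.0
```

```bash
python3 - <<'E'
from h import *
A=[snap('scene').astype(np.float32) for i in range(4)]
a=np.mean(A[2:],0).astype(np.uint8); cv2.imwrite('pics/s7.png',a[:,:,::-1])
go(.5144,-.1857,.155,np.pi+.2546)
cv2.imwrite('pics/c7.png',cv2.resize(a[160:260,320:420,::-1],(600,600),interpolation=cv2.INTER_CUBIC))
E
```

```text
pos [ 0.51405286 -0.18540406  0.16208073] rot [ 3.14052434e+00 -1.11782916e-03 -2.88742371e+00] w 0.0010407060415464939 F [ 0.15648688 -0.32065037 -0.23366125] t 15.825
shift mm [-0.3 -0.4  7.1] rot [ 0.001 -0.001 -0.   ]
```

View pics/c7.png

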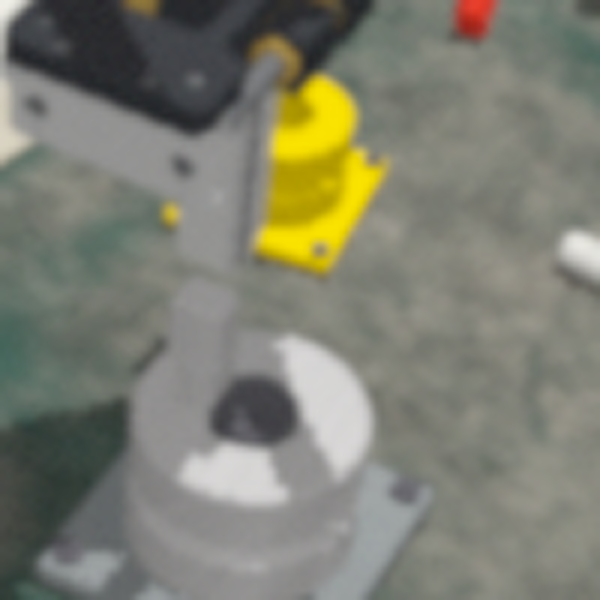

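The key stands upright in the keyway by itself, head top at crop (205,295), with the shut fingers right above it. I'll press in small steps.

Emit:
drive_tool([
  [0.0,[0,0,0.006],[0,0,0]],
  [0.0,[0,0,0.012],[0,0,0]],
  [0.0,[0,0,0.015],[0,0,0]],
  [0.0,[0,0,0.015],[0,0,0]],
  [0.0,[0,0,0.015],[0,0,0]],
])

```text
time: 16.45
tool_pos: [0.5145, -0.1856, 0.1481]
ee_rot: [-3.141, 0.0, -2.887]
wrist_force: [0.3, 0.5, -0.5]
width: 0.0002
finger_force: 0.0
```

Emit:
drive_tool([
  [0.0,[0,0,0.0005],[0,0,0]],
  [0.0,[0,0,0.001],[0,0,0]],
  [0.0,[0,0,0.001],[0,0,0]],
  [0.0,[0,0,0.001],[0,0,0]],
])

```text
time: 16.95
tool_pos: [0.5144, -0.1856, 0.147]
ee_rot: [-3.142, 0.0, -2.887]
wrist_force: [0.8, 0.0, 0.1]
width: 0.0005
finger_force: 0.0
```

Emit:
drive_tool([
  [0.0,[0,0,0.0005],[0,0,0]],
  [0.0,[0,0,0.001],[0,0,0]],
  [0.0,[0,0,0.001],[0,0,0]],
  [0.0,[0,0,0.001],[0,0,0]],
])

```text
time: 17.45
tool_pos: [0.5144, -0.1856, 0.1459]
ee_rot: [3.141, -0.0, -2.887]
wrist_force: [-1.1, -0.1, -0.1]
width: 0.0005
finger_force: 0.0
```

Emit:
drive_tool([
  [0.0,[0,0,0.0005],[0,0,0]],
  [0.0,[0,0,0.001],[0,0,0]],
  [0.0,[0,0,0.001],[0,0,0]],
  [0.0,[0,0,0.001],[0,0,0]],
])

```text
time: 17.95
tool_pos: [0.5144, -0.1856, 0.145]
ee_rot: [3.142, 0.0, -2.887]
wrist_force: [-0.4, 0.2, -0.2]
width: 0.0003
finger_force: 0.0
```

Emit:
drive_tool([
  [0.0,[0,0,0.0003],[0,0,0]],
  [0.0,[0,0,0.0007],[0,0,0]],
  [0.0,[0,0,0.0007],[0,0,0]],
  [0.0,[0,0,0.0007],[0,0,0]],
])

```text
time: 18.45
tool_pos: [0.5144, -0.1856, 0.1442]
ee_rot: [3.141, 0.0, -2.887]
wrist_force: [-0.2, 0.4, -0.0]
width: 0.0004
finger_force: 0.0
```

Emit:
drive_tool([
  [0.0,[0,0,0.0003],[0,0,0]],
  [0.0,[0,0,0.0007],[0,0,0]],
  [0.0,[0,0,0.0007],[0,0,0]],
  [0.0,[0,0,0.0007],[0,0,0]],
])

```text
time: 18.95
tool_pos: [0.5144, -0.1856, 0.1436]
ee_rot: [3.142, 0.0, -2.887]
wrist_force: [-0.2, -0.3, 0.0]
width: 0.0002
finger_force: 0.0
```

Emit:
drive_tool([
  [0.0,[0,0,0.0003],[0,0,0]],
  [0.0,[0,0,0.0007],[0,0,0]],
  [0.0,[0,0,0.0007],[0,0,0]],
  [0.0,[0,0,0.0007],[0,0,0]],
])

```text
time: 19.45
tool_pos: [0.5144, -0.1856, 0.1429]
ee_rot: [3.142, 0.0, -2.887]
wrist_force: [0.1, -0.3, 0.0]
width: 0.0003
finger_force: 0.0
```

Emit:
drive_tool([
  [0.0,[0,0,0.0003],[0,0,0]],
  [0.0,[0,0,0.0007],[0,0,0]],
  [0.0,[0,0,0.0007],[0,0,0]],
  [0.0,[0,0,0.0007],[0,0,0]],
])

```text
time: 19.95
tool_pos: [0.5145, -0.1857, 0.1427]
ee_rot: [-3.141, 0.0, -2.887]
wrist_force: [-1.2, 0.1, 4.3]
width: 0.0002
finger_force: 1.8
```

Emit:
drive_tool([
  [0.0,[0,0,0.0003],[0,0,0]],
  [0.0,[0,0,0.0005],[0,0,0]],
  [0.0,[0,0,0.0005],[0,0,0]],
  [0.0,[0,0,0.0005],[0,0,0]],
])

```text
time: 20.45
tool_pos: [0.5145, -0.1858, 0.1425]
ee_rot: [-3.141, 0.001, -2.887]
wrist_force: [-2.6, 0.7, 4.6]
width: 0.0002
finger_force: 2.8
```

Emit:
drive_tool([
  [0.0,[0,0,0.0003],[0,0,0]],
  [0.0,[0,0,0.0005],[0,0,0]],
  [0.0,[0,0,0.0005],[0,0,0]],
  [0.0,[0,0,0.0005],[0,0,0]],
])

```text
time: 20.95
tool_pos: [0.5146, -0.186, 0.1424]
ee_rot: [-3.14, 0.001, -2.888]
wrist_force: [-1.9, 1.6, 7.5]
width: 0.0005
finger_force: 3.4
```

Emit:
drive_tool([
  [0.0,[0,0,0.0003],[0,0,0]],
  [0.0,[0,0,0.0006],[0,0,0]],
  [0.0,[0,0,0.0006],[0,0,0]],
  [0.0,[0,0,0.0006],[0,0,0]],
])

```text
time: 21.45
tool_pos: [0.5146, -0.1861, 0.1423]
ee_rot: [-3.14, 0.001, -2.888]
wrist_force: [-3.3, 0.2, 8.5]
width: 0.0007
finger_force: 4.2
```

Emit:
drive_tool([
  [0.0,[0,0,0.0003],[0,0,0]],
  [0.0,[0,0,0.0008],[0,0,0]],
  [0.0,[0,0,0.0008],[0,0,0]],
  [0.0,[0,0,0.0008],[0,0,0]],
])

```text
time: 21.95
tool_pos: [0.5147, -0.1863, 0.1421]
ee_rot: [-3.139, 0.001, -2.888]
wrist_force: [-3.4, 0.4, 10.9]
width: 0.0007
finger_force: 5.2
```

Emit:
drive_tool([
  [0.0,[0,0,0.0003],[0,0,0]],
  [0.0,[0,0,0.0008],[0,0,0]],
  [0.0,[0,0,0.0008],[0,0,0]],
  [0.0,[0,0,0.0008],[0,0,0]],
])

```text
time: 22.45
tool_pos: [0.5148, -0.1864, 0.142]
ee_rot: [-3.139, 0.002, -2.888]
wrist_force: [-4.5, 0.2, 11.4]
width: 0.0005
finger_force: 6.2
```

Emit:
drive_tool([
  [0.0,[0,0,0.0003],[0,0,0]],
  [0.0,[0,0,0.0006],[0,0,0]],
  [0.0,[0,0,0.0006],[0,0,0]],
  [0.0,[0,0,0.0006],[0,0,0]],
])

```text
time: 22.95
tool_pos: [0.5147, -0.1865, 0.1419]
ee_rot: [-3.138, 0.002, -2.888]
wrist_force: [-4.9, 0.3, 15.0]
width: 0.0004
finger_force: 7.0
```

Emit:
drive_tool([
  [0.0,[0,0,0.0003],[0,0,0]],
  [0.0,[0,0,0.0007],[0,0,0]],
  [0.0,[0,0,0.0007],[0,0,0]],
  [0.0,[0,0,0.0007],[0,0,0]],
])

```text
time: 23.45
tool_pos: [0.5148, -0.1867, 0.1418]
ee_rot: [-3.138, 0.002, -2.888]
wrist_force: [-5.7, 1.3, 16.0]
width: 0.0005
finger_force: 7.9
```

Emit:
drive_tool([
  [0.0,[0,0,0.0003],[0,0,0]],
  [0.0,[0,0,0.0005],[0,0,0]],
  [0.0,[0,0,0.0005],[0,0,0]],
  [0.0,[0,0,0.0005],[0,0,0]],
])

```text
time: 23.95
tool_pos: [0.5148, -0.1867, 0.1417]
ee_rot: [-3.137, 0.002, -2.888]
wrist_force: [-6.2, 0.4, 17.3]
width: 0.0004
finger_force: 8.6
```

Emit:
drive_tool([
  [0.0,[0,0,-0.002],[0,0,0]],
  [0.0,[0,0,-0.005],[0,0,0]],
  [0.0,[0,0,-0.02],[0,0,0]],
  [0.0,[0,0,-0.05],[0,0,0]],
  [0.0,[0,0,-0.08],[0,0,0]],
])

```text
time: 24.58
tool_pos: [0.5144, -0.1854, 0.2178]
ee_rot: [3.141, -0.0, -2.887]
wrist_force: [-0.2, -0.6, -0.3]
width: 0.0004
finger_force: 0.0
```

```bash
python3 - <<'E'
from h import *
a=snap('scene','s8.png')
cv2.imwrite('pics/c8.png',cv2.resize(a[140:290,270:420,::-1],(600,600),interpolation=cv2.INTER_CUBIC))
E
```

```text
(no output)
```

View pics/c8.png

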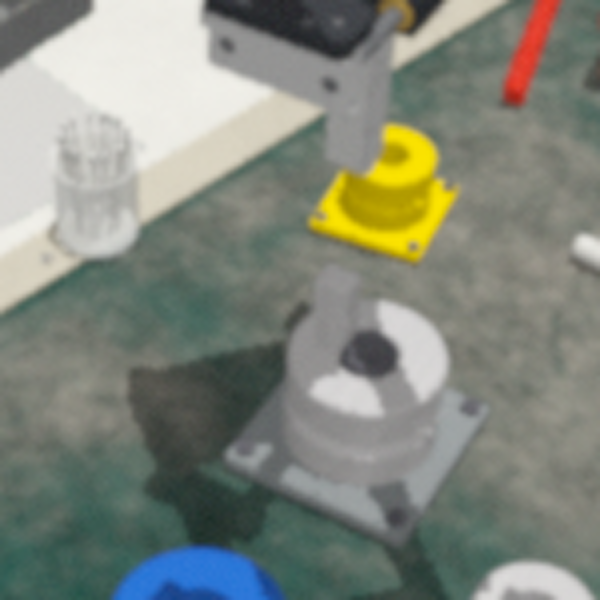

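The key stands upright in the keyway, head at crop (335,275). The press peaked at about 17 N, the fingers are clear, and the swab jar, the only bystander in this crop, is undisturbed. I'll hand in.

```bash
python3 -c "
from h import *
print(robot.close_job())"
```

```text
the job is handed in; nothing more can be done
None
```

The gib key is upright in the large grey hub's keyway, pressed with about 17 N on its head and released with the fingers clear; I handed the job in at about 25 s, but no verdict came back, and its sideways force on the hub was not measured.

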